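# Sort the carved ornaments by tag and call for each tray

## Robot

A 6-joint arm with a two-finger parallel gripper is mounted at the origin on the work surface. World frame = base frame: x ahead of the robot, y to its left, z up, the work surface at z = 0. Lengths are in m, angles in rad, forces in N, time in s.
With the tool pointing down it reaches from about 0.3 to 0.95 m from the base axis. Payload 3.1 kg.
Tool frame: the origin (TCP) lies midway between the tips of the shut fingers; the grasp point (between the pads) lies manip.grip_point_offset behind it (manip.grip_point_offset is the distance from the TCP to the grasp point, in m); z points along the fingers, y is the line along which they close (so a half turn about z gives the same grasp; the last joint's range is limited). The gripper opens to 85 mm and grips with 20 to 120 N. Pads are 22 mm wide; open, the fingers measure 114 mm over their backs; the gripper's body (76 mm by 85 mm) begins 54 mm behind the grasp point. The pads swing forward as they close: fully open they stand 13 mm farther back than shut.
Start: joints at [-1.389, 0.308, 1.634, -0, 1.2, -0.07], TCP at [0.156, -0.605, 0.231] pointing down, gripper open.
Joint ranges: [-3.06, 3.06], [-0.79, 1.96], [0.05, 2.63], [-1.19, 4.34], [0.05, 2.64], [-2.94, 2.94]. Speed limits (rad/s): [2.79, 2.79, 3.14, 3.14, 3.14, 3.14].

## Interface

Orientations are given as a rotation vector (axis times angle).
In Python, from station import manip gives the robot as it stands.
- The arm moves only by the tool jog_arm, never from a script. Its arguments are lists of equal length, an entry for each row: "fingers": the closure, from 0 (fully open) to 1 (shut); "travel": the shift along the world's x, y, z in cm, a list of three; "yaw": the turn about the world's z in degrees. A call has 1 to 12 rows; each row shifts and turns the commanded pose from where the row before left it; what a row does not reach is not made up. A row lasts 1/10 s, in which the tool goes at most 50 mm and 8.59 degrees, less where a joint would pass 70% of its speed; a pose out of reach is approached as far as the arm can. A call is refused whole if a number of a shift passes 5 or a number of a turn 8.59, either way. A call with a gripper value outside its range is refused whole. The fingers move at their own pace and stop on an object; "grip_force" is the grip in N (left out, the last holds). Time passes only in rows, so rows that do not move let the fingers close. It gives the time, the measured TCP pose, the force, the opening and the grip force at its end, in the units of the state.
- manip.get_state(): the state, without advancing time (a new reading comes with each control period).
- manip.get_image(name): name is "scene" or "top" or "wrist"; returns a dict with "pixels" (384x512x3 uint8, red, green, blue), "depth" (384x512 float32, m along the optical axis (not along the pixel's ray), 0 where there is no reading), "camera_matrix" (3x3 intrinsics, pixels), "D" ([k1, k2, p1, p2, k3] as OpenCV has them; the pictures are not rectified), "T" (4x4, takes a point from camera to world coordinates). Camera axes: x right, y down, z forward; pixel columns grow to the right and rows downward; lengths in m; the calibration is good to about 2 mm. A picture is of the moment at which its call begins.
- manip.hand_in(): hands the job in; it is judged then, once.
Trained networks look in a picture, given as the dict that the camera call returned (one of the last four; its "shot" number tells which), for a name from the list of things; names that differ only in an ending like _2 or _b are one class to them, and where a whole thing is asked for, a point or a joint stands for the part that bears it (a point fixed in the world has none). Each returns a list of dicts, best first, with "confidence" (0 to 1); they miss things now and then, are a little off and sometimes report something else, mostly with a low value. They report only what shows in the picture. A call takes as long as a camera call. They do not tell look-alikes from the thing itself.
- manip.boxes_of(picture, label): "box" ([centre column, centre row, width, height] in pixels, round what is visible of it).
- manip.tip_of(picture, label): "point" ([column, row] in pixels: a listed point, or the origin of a listed thing).
The state is a dict: "t": time; "qpos": joint angles; "joint_vel": joint speeds; "joint_efforts": joint torques, N m; "tool_pos": TCP position; "ee_rot": TCP orientation; "ft_force": force on the tool from outside, world axes, zero at the start; "wrist_torque": the same for the moment, N m; "opening": opening from 0.0 (shut) to 1.0 (fully open); "grip_force": force on a finger pad.
Only numpy, scipy, OpenCV 4.12 (cv2) and the standard library are available. Lean on these libraries where they do the work, as an engineer would, in place of code of your own. Each camera call takes 0.05 s, during which the arm holds its last target. There are 200 camera calls.

## Task

The carved wooden blocks on the bench have been inspected. First lay every green-tagged block flat in the green tray, tag up, then push the call switch's roller arm sideways towards its green lamp until it trips, hold it there for about half a second and let it spring back; after that lay every red-tagged block flat in the red tray, tag up, and call again by tripping the arm the same way towards the red lamp. Push the arm without running it against its end stop, do not disturb the paint can or the glue jar, and leave every block lying in its tray and the arm upright.

Things in the scene. Friction and masses are not known exactly. Their poses are not given: they have to be found in the camera images.
- pass1_center (a point): Centre (half-way up, 18 mm above its underside) of a carved light-wood ornament block with a square green tag, 28 mm wide, on its top. Block 70 mm long (its x), 40 mm wide (its y), 36 mm high, about 120 g; z points up out of the tagged top. The low carving and the tag stand up to 5 mm above the top. Grip it across its 40 mm width. May be absent.
- pass2_center (a point): Centre (half-way up, 18 mm above its underside) of a carved light-wood ornament block with a square green tag, 28 mm wide, on its top. Block 70 mm long (its x), 40 mm wide (its y), 36 mm high, about 120 g; z points up out of the tagged top. The low carving and the tag stand up to 5 mm above the top. Grip it across its 40 mm width. May be absent.
- pass3_center (a point): Centre (half-way up, 18 mm above its underside) of a carved light-wood ornament block with a square green tag, 28 mm wide, on its top. Block 70 mm long (its x), 40 mm wide (its y), 36 mm high, about 120 g; z points up out of the tagged top. The low carving and the tag stand up to 5 mm above the top. Grip it across its 40 mm width. May be absent.
- reject1_center (a point): Centre (half-way up, 18 mm above its underside) of a carved light-wood ornament block with a square red tag, 28 mm wide, on its top. Block 70 mm long (its x), 40 mm wide (its y), 36 mm high, about 120 g; z points up out of the tagged top. The low carving and the tag stand up to 5 mm above the top. Grip it across its 40 mm width. May be absent.
- reject2_center (a point): Centre (half-way up, 18 mm above its underside) of a carved light-wood ornament block with a square red tag, 28 mm wide, on its top. Block 70 mm long (its x), 40 mm wide (its y), 36 mm high, about 120 g; z points up out of the tagged top. The low carving and the tag stand up to 5 mm above the top. Grip it across its 40 mm width. May be absent.
- reject3_center (a point): Centre (half-way up, 18 mm above its underside) of a carved light-wood ornament block with a square red tag, 28 mm wide, on its top. Block 70 mm long (its x), 40 mm wide (its y), 36 mm high, about 120 g; z points up out of the tagged top. The low carving and the tag stand up to 5 mm above the top. Grip it across its 40 mm width. May be absent.
- green_tray: Fixed open green tray for passed pieces, outside 243 mm long (its x) by 113 mm wide (its y), rim 18 mm high, walls 4 mm, floor 4 mm thick; origin at the centre of its underside. Inside 235 x 105 mm: three blocks fit side by side, each lying across the tray (block length along tray y), about 74 mm apart from centre to centre.
- red_tray: Fixed open red tray for rejected pieces, outside 243 mm long (its x) by 113 mm wide (its y), rim 18 mm high, walls 4 mm, floor 4 mm thick; origin at the centre of its underside. Inside 235 x 105 mm: three blocks fit side by side, each lying across the tray (block length along tray y), about 74 mm apart from centre to centre.
- switch_arm (a joint): Swing of the call switch's roller arm, rad: 0 upright (rest), positive towards the green lamp, negative towards the red lamp. A spring brings it back upright when let go. It trips at 0.55 rad to either side; hard stops at 1.1 rad. Spring 0.6 N m/rad, about 4 N at the roller to trip it.
- roller (a point): Centre of the yellow roller (28 mm diameter, 14 mm wide) at the top of the switch's steel arm (14 mm wide in the swing direction, 6 mm thick), 100 mm from the pivot and 185 mm above the table when the arm is upright. It moves with the arm.
- pivot (a point): Pivot of the roller arm, 85 mm above the table, on the front of the fixed grey switch housing. Its axes are the switch's own: y points horizontally towards the green-lamp side, x towards the housing; the arm swings in its y-z plane. The housing, 44 x 60 mm, reaches 100 mm above the table, its near face 11 mm from the arm's plane; the lamps on either side reach 92 mm.
- green_lamp (a point): Green lamp dome on the green side of the switch, 80 mm above the table.
- red_lamp (a point): Red lamp dome on the red side of the switch, 80 mm above the table.
- paint_can: Paint can with a blue label, 72 mm diameter, 85 mm high; a bystander. Origin at the centre of its underside.
- glue_jar: Glue jar with a red cap, 60 mm diameter, 90 mm high; a bystander. Origin at the centre of its underside.
Mind the look-alikes: they are no part of the job. Leave any blue or purple look-alike of the part that bears reject1_center alone.

How it is judged:
On the way, in this order (a step that is already met when the one before it is completed fails the run):
1. every green-tagged block lies flat in the green tray (x of pass1_center in the frame of green_tray between -0.105 and 0.105 m and y of pass1_center in the frame of green_tray between -0.04 and 0.04 m and z of each of pass1_center, pass2_center, pass3_center in the frame of green_tray below 0.03 m and angle between each of pass1_center, pass2_center, pass3_center's own z axis and vertical below 0.15 rad and x of pass2_center in the frame of green_tray between -0.105 and 0.105 m and y of pass2_center in the frame of green_tray between -0.04 and 0.04 m and x of pass3_center in the frame of green_tray between -0.105 and 0.105 m and y of pass3_center in the frame of green_tray between -0.04 and 0.04 m), for 0.2 s.
2. the roller arm is tripped towards the green lamp (past 0.55 rad, held 0.2 s) (value of joint switch_arm above 0.55 rad), for 0.2 s.
3. every red-tagged block lies flat in the red tray (x of reject1_center in the frame of red_tray between -0.105 and 0.105 m and y of reject1_center in the frame of red_tray between -0.04 and 0.04 m and z of each of reject1_center, reject2_center, reject3_center in the frame of red_tray below 0.03 m and angle between each of reject1_center, reject2_center, reject3_center's own z axis and vertical below 0.15 rad and x of reject2_center in the frame of red_tray between -0.105 and 0.105 m and y of reject2_center in the frame of red_tray between -0.04 and 0.04 m and x of reject3_center in the frame of red_tray between -0.105 and 0.105 m and y of reject3_center in the frame of red_tray between -0.04 and 0.04 m), for 0.2 s.
4. the roller arm is tripped towards the red lamp (past -0.55 rad, held 0.2 s) (value of joint switch_arm below -0.55 rad), for 0.2 s.
At the end, for the whole second after the job is handed in: Each green-tagged block lies in the green tray, each red-tagged one in the red tray (centre within 105 mm along and 40 mm across of the tray middle, under 30 mm above its underside, tilt under 0.15 rad, tag up), at rest; roller arm upright within 0.12 rad (all of step 1 and all of step 3 and value of joint switch_arm between -0.12 and 0.12 rad and linear speed of each of pass1, pass2, pass3, reject1, reject2, reject3 below 0.03 m/s); the robot touches nothing.
It fails at once if the roller arm is pushed against its end stop (beyond 1.03 rad) (value of joint switch_arm above 1.03 rad or value of joint switch_arm below -1.03 rad).
It fails at once if a bystander (can or jar) is moved more than 30 mm (distance of any of paint_can, glue_jar from where it was at the start of the episode above 0.03 m).
Of pass1, reject1, pass2, reject2, pass3, reject3 only 4 to 6 are there at a start; the rules pass over those that are not, and their reading is None.
At some moment in a run one of pass1, reject1, pass2, reject2, pass3, reject3 may be knocked a few centimetres aside while the robot is not near it.
Once in a run the grip may slacken for a moment while it holds something.
It also fails if it takes over 210 s, if anything falls off the work surface, if the arm or the gripper's body presses on something with over 40 N, if the wrist force passes 120 N, or if a joint passes its speed limit or range.

## Working session

There is one attempt and no reset: what is moved stays moved. The work goes in short steps, Python scripts to look and compute and a tool call to move; the robot and the scene stay as the last step left them, time stands still between calls to the robot, and variables do not carry over. Pictures are saved under pics/ and viewed, at most 14 in all, crops included, and the job is handed in when it is done.

Besides the shell and the picture viewer there is one more tool, called after "Request:" by a JSON object that holds its "api" and its "payload", one argument or row to a line. jog_arm: Moves the arm, as the interface text tells. Its arguments: {"type":"object","properties":{"fingers":{"type":"array","items":{"type":"number"}},"travel":{"type":"array","items":{"type":"array","items":{"type":"number"}}},"yaw":{"type":"array","items":{"type":"number"}},"grip_force":{"type":"number"}},"required":["fingers","travel","yaw"]}

```bash
mkdir -p pics; ls; cat > h.py <<'E'
import numpy as np, cv2
from station import manip
def px2w(im,p,z=None):
    K=np.array(im["camera_matrix"]);D=np.array(im["D"]);T=np.array(im["T"])
    p=np.array(p,float).reshape(-1,1,2)
    n=cv2.undistortPoints(p,K,D).reshape(-1,2)
    r=np.c_[n,np.ones(len(n))]
    if z is None:
        d=np.array([im["depth"][int(round(b)),int(round(a))] for a,b in p.reshape(-1,2)])
        return (r*d[:,None])@T[:3,:3].T+T[:3,3]
    w=r@T[:3,:3].T
    return T[:3,3]+w*((z-T[2,3])/w[:,2])[:,None]
def save(im,name): cv2.imwrite("pics/"+name,im["pixels"][:,:,::-1])
E
python3 - <<'E'
from h import *
for n in("top","scene"):
    im=manip.get_image(n); save(im,n+"0.png"); print(n,np.round(im["T"],3).tolist(),im["camera_matrix"][0][0])
    for l in("pass1_center","reject1_center","green_tray","red_tray","roller","pivot","green_lamp","red_lamp","paint_can","glue_jar"):
        for d in manip.tip_of(im,l):
            if d["confidence"]>.25: print(l,round(d["confidence"],2),np.round(d["point"]),px2w(im,d["point"]).round(3)[0])
s=manip.get_state();print(s["tool_pos"],s["ee_rot"],manip.grip_point_offset,s["opening"])
E
```

```text
pics
top [[0.015, -0.999, 0.038, 0.432], [-1.0, -0.016, -0.016, 0.013], [0.017, -0.037, -0.999, 1.27], [0.0, 0.0, 0.0, 1.0]] 465.1950660236108
pass1_center 0.64 [324. 173.] [ 0.545 -0.19   0.039]
pass1_center 0.4 [277. 208.] [ 0.449 -0.068  0.034]
reject1_center 0.87 [382. 278.] [ 0.27  -0.346  0.039]
reject1_center 0.78 [325. 220.] [ 0.421 -0.196  0.039]
reject1_center 0.75 [288. 249.] [ 0.342 -0.099  0.036]
reject1_center 0.72 [338. 258.] [ 0.32  -0.23   0.038]
reject1_center 0.34 [254. 152.] [ 0.592 -0.005  0.089]
green_tray 0.74 [393. 191.] [ 0.502 -0.384  0.007]
red_tray 0.63 [122. 192.] [0.487 0.349 0.007]
roller 0.59 [268. 127.] [ 0.635 -0.033  0.2  ]
roller 0.3 [254. 117.] [ 0.681 -0.002  0.09 ]
pivot 0.79 [265. 136.] [ 0.631 -0.03   0.096]
green_lamp 0.57 [256. 155.] [ 0.582 -0.01   0.095]
red_lamp 0.82 [254. 119.] [ 0.676 -0.001  0.093]
paint_can 0.82 [174. 116.] [0.68  0.202 0.086]
paint_can 0.28 [324. 218.] [ 0.427 -0.192  0.038]
glue_jar 0.76 [330. 122.] [ 0.672 -0.198  0.084]
scene [[0.188, 0.758, -0.625, 1.231], [0.982, -0.15, 0.114, -0.122], [-0.007, -0.635, -0.772, 1.03], [0.0, 0.0, 0.0, 1.0]] 474.0187358835718
pass1_center 0.84 [188. 234.] [ 0.543 -0.185  0.036]
pass1_center 0.26 [329. 218.] [0.564 0.176 0.038]
reject1_center 0.92 [159. 176.] [ 0.337 -0.245  0.039]
reject1_center 0.89 [122. 169.] [ 0.285 -0.348  0.033]
reject1_center 0.88 [184. 203.] [ 0.442 -0.185  0.036]
reject1_center 0.87 [210. 171.] [ 0.348 -0.103  0.041]
reject1_center 0.43 [328. 217.] [0.562 0.176 0.038]
red_tray 0.84 [383. 192.] [0.488 0.36  0.005]
pivot 0.64 [252. 240.] [ 0.638 -0.034  0.106]
green_lamp 0.84 [260. 224.] [ 0.586 -0.006  0.092]
red_lamp 0.9 [270. 259.] [ 0.686 -0.004  0.09 ]
paint_can 0.62 [357. 270.] [0.732 0.195 0.055]
glue_jar 0.97 [187. 297.] [ 0.721 -0.203  0.047]
[ 0.1556799  -0.60530909  0.23129067] [ 3.11669777e+00  3.94500850e-01 -1.71369350e-05] 0.0187 0.9951860243287871
```

View pics/top0.png

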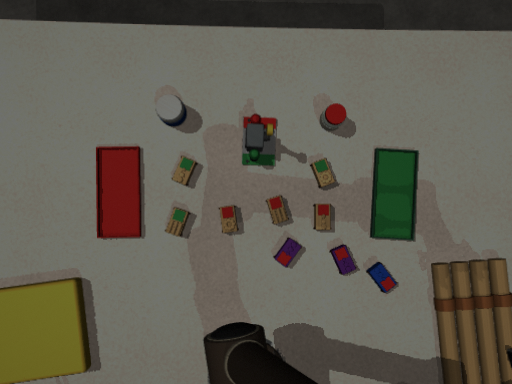

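View pics/scene0.png

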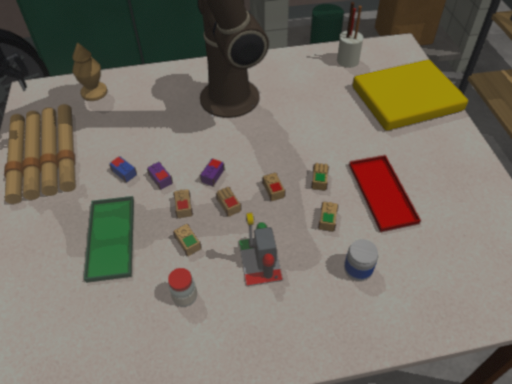

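The top view shows green-tagged blocks at (322,173), (184,170), (178,221) and red-tagged ones at (323,217), (277,210), (229,220). The blue and purple look-alikes at (288,252), (344,260), (381,277) have no light wood, so they're excluded. The roller is at (270,128), with the green lamp below it (towards -x) and the red lamp above it.

```bash
cat >> h.py <<'E'
def cloud(im):
    h,w=im["depth"].shape
    v,u=np.mgrid[:h,:w]
    n=cv2.undistortPoints(np.c_[u.ravel(),v.ravel()].astype(float).reshape(-1,1,2),np.array(im["camera_matrix"]),np.array(im["D"])).reshape(-1,2)
    P=np.c_[n,np.ones(len(n))]*im["depth"].reshape(-1,1)
    T=np.array(im["T"]);return (P@T[:3,:3].T+T[:3,3]).reshape(h,w,3)
def blocks(im,zlo=.022,zhi=.05,lo=(2000e-6)**1):
    """blocks standing on something: centre, long-axis angle, size, tag colour"""
    W=cloud(im);ok=(im["depth"]>0)&(W[...,2]>zlo)&(W[...,2]<zhi)&(W[...,0]>.2)
    hsv=cv2.cvtColor(im["pixels"],cv2.COLOR_RGB2HSV)
    n,L,st,c=cv2.connectedComponentsWithStats(ok.astype(np.uint8),connectivity=4)
    out=[]
    for i in range(1,n):
        m=L==i
        if st[i,4]<60: continue
        Q=(W[m][:,:2]*1000).astype(np.float32);r=cv2.minAreaRect(Q)
        (a,b)=r[1];ang=r[2] if a>b else r[2]+90
        if not(45<max(a,b)<100 and 25<min(a,b)<62): continue
        H=hsv[m].astype(int);s=H[:,1]>120
        g=np.sum(s&(abs(H[:,0]-65)<18));rd=np.sum(s&((H[:,0]<6)|(H[:,0]>174)));bl=np.sum((H[:,1]>80)&(H[:,0]>100)&(H[:,0]<165))
        out.append(dict(px=c[i].round(),xy=np.round(r[0],1),ang=round((ang+90)%180-90,1),size=(round(max(a,b)),round(min(a,b))),z=round(float(np.median(W[m][:,2])),3),g=int(g),r=int(rd),b=int(bl)))
    return out
E
python3 - <<'E'
from h import *
im=manip.get_image("top")
for b in blocks(im): print(b)
W=cloud(im);hsv=cv2.cvtColor(im["pixels"],cv2.COLOR_RGB2HSV).astype(int)
for n,m in(("green",(abs(hsv[...,0]-68)<18)),("red",(hsv[...,0]<6)|(hsv[...,0]>174))):
    m=m&(hsv[...,1]>120)&(hsv[...,2]>40)
    k,L,st,c=cv2.connectedComponentsWithStats(m.astype(np.uint8))
    i=1+np.argmax(st[1:,4]);print(n,c[i],cv2.minAreaRect((px2w(im,np.argwhere(L==i)[:,::-1],.012)[:,:2]*1000).astype(np.float32)))
sel=(W[...,2]>.16)&(W[...,2]<.215)&(abs(W[...,0]-.63)<.1)&(abs(W[...,1])<.1)
print("roller",W[sel].mean(0),W[sel].min(0),W[sel].max(0),sel.sum())
sel=(W[...,2]>.095)&(W[...,2]<.11)&(abs(W[...,0]-.63)<.1)&(abs(W[...,1])<.1)
print("housing",cv2.minAreaRect((W[sel][:,:2]*1000).astype(np.float32)))
for n in("paint_can","glue_jar"): pass
for c0 in((.69,.2),(.68,-.2)):
    sel=(W[...,2]>.06)&(np.hypot(W[...,0]-c0[0],W[...,1]-c0[1])<.07);print(cv2.minEnclosingCircle((W[sel][:,:2]*1000).astype(np.float32)))
im2=manip.get_image("scene");v=cv2.resize(im["pixels"][95:295,160:410],None,fx=3,fy=3);cv2.imwrite("pics/crop.png",v[:,:,::-1])
E
```

```text
{'px': array([184., 171.]), 'xy': array([546. , 181.4]), 'ang': -22.3, 'size': (70, 44), 'z': 0.037, 'g': 101, 'r': 0, 'b': 0}
{'px': array([323., 173.]), 'xy': array([ 546.6, -188.7]), 'ang': 22.7, 'size': (69, 45), 'z': 0.038, 'g': 103, 'r': 0, 'b': 0}
{'px': array([277., 210.]), 'xy': array([446.1, -68.2]), 'ang': 18.5, 'size': (69, 43), 'z': 0.039, 'g': 0, 'r': 105, 'b': 0}
{'px': array([322., 217.]), 'xy': array([ 429.8, -190.1]), 'ang': 0.5, 'size': (67, 45), 'z': 0.038, 'g': 0, 'r': 108, 'b': 0}
{'px': array([228., 219.]), 'xy': array([419.2,  60.5]), 'ang': 8.3, 'size': (70, 43), 'z': 0.038, 'g': 0, 'r': 105, 'b': 0}
{'px': array([177., 222.]), 'xy': array([409.6, 196.7]), 'ang': -19.2, 'size': (70, 44), 'z': 0.039, 'g': 99, 'r': 0, 'b': 0}
{'px': array([287., 252.]), 'xy': array([333.1, -97.3]), 'ang': -35.5, 'size': (70, 44), 'z': 0.037, 'g': 0, 'r': 103, 'b': 269}
{'px': array([343., 260.]), 'xy': array([ 316.7, -245.4]), 'ang': 24.7, 'size': (70, 43), 'z': 0.037, 'g': 0, 'r': 111, 'b': 289}
{'px': array([382., 278.]), 'xy': array([ 270.5, -347.8]), 'ang': 38.1, 'size': (71, 45), 'z': 0.038, 'g': 0, 'r': 108, 'b': 319}
green [394.06186869 194.23800505] ((492.588134765625, -384.8024597167969), (101.37326049804688, 233.8607177734375), 87.39469909667969)
red [118.13752301 191.66868262] ((488.71710205078125, 359.734619140625), (244.49118041992188, 114.06807708740234), 1.515246033668518)
roller [ 0.63103064 -0.03729299  0.19546013] [ 0.61794336 -0.0459572   0.18502391] [ 0.64626256 -0.02938686  0.20157958] 85
housing ((631.9597778320312, -4.833381652832031), (68.52635955810547, 70.30992889404297), 47.490779876708984)
((703.8223876953125, 216.1553192138672), 37.0203971862793)
((693.54150390625, -209.94667053222656), 28.856857299804688)
```

View pics/crop.png

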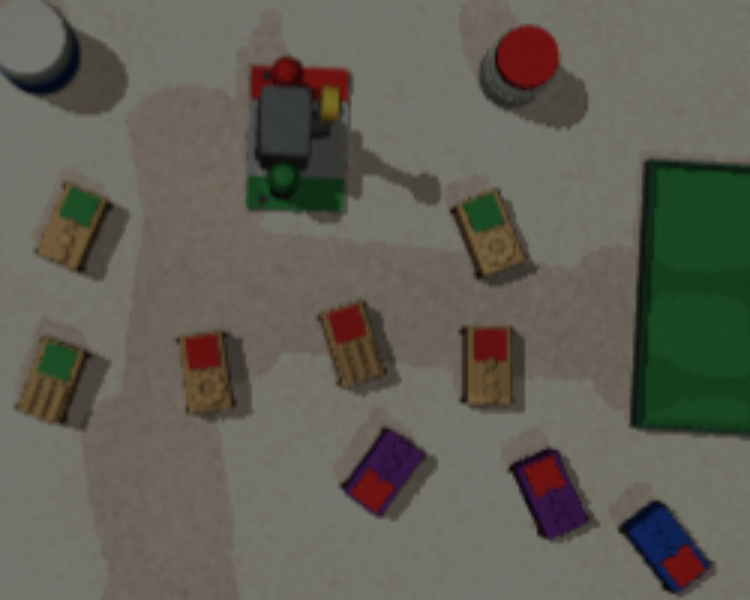

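All six light-wood blocks show: three green-tagged and three red-tagged. The purple and blue pieces at the lower right of the crop (380,475), (550,490), (665,550) are the look-alikes. I'll start with the green block at (0.546,-0.189).

Request:
{"api": "jog_arm", "payload": {
  "fingers": [0, 0, 0, 0, 0, 0, 0, 0, 0, 0, 0, 0],
  "travel": [
    [3.25, 3.47, -0.6],
    [3.25, 3.47, -0.6],
    [3.25, 3.47, -0.6],
    [3.25, 3.47, -0.6],
    [3.25, 3.47, -0.6],
    [3.25, 3.47, -0.6],
    [3.25, 3.47, -0.6],
    [3.25, 3.47, -0.6],
    [3.25, 3.47, -0.6],
    [3.25, 3.47, -0.6],
    [3.25, 3.47, -0.6],
    [3.25, 3.47, -0.6]
  ],
  "yaw": [0.7, 0.7, 0.7, 0.7, 0.7, 0.7, 0.7, 0.7, 0.7, 0.7, 0.7, 0.7],
  "grip_force": 60
}}

```text
t: 2.4
tool_pos: [0.547, -0.1874, 0.1593]
ee_rot: [3.079, 0.623, 0.001]
ft_force: [-0.0, 0.0, -0.1]
opening: 0.997
grip_force: 0.0
```

```bash
cat >> h.py <<'E'
def st():
    s=manip.get_state();r=cv2.Rodrigues(np.array(s["ee_rot"]))[0]
    print("t",round(s["t"],1),"tcp",(np.array(s["tool_pos"])*100).round(2),"yaw",round(np.degrees(np.arctan2(r[1,0],r[0,0])),1),"q",np.array(s["qpos"]).round(2),"open",round(s["opening"],2),"grip",round(s["grip_force"],1),"F",np.round(s["ft_force"],1))
E
python3 - <<'E'
from h import *
st();im=manip.get_image("wrist");save(im,"w1.png")
for b in blocks(im): print(b)
E
```

```text
t 2.4 tcp [ 54.7  -18.74  15.93] yaw 22.9 q [-0.41  0.3   1.81 -0.    1.04  0.77] open 1.0 grip 0.0 F [-0.   0.  -0.1]
{'px': array([258., 180.]), 'xy': array([ 547.6, -187.9]), 'ang': 22.9, 'size': (69, 45), 'z': 0.037, 'g': 1055, 'r': 0, 'b': 0}
{'px': array([100., 226.]), 'xy': array([446.5, -67.1]), 'ang': 17.9, 'size': (70, 46), 'z': 0.038, 'g': 0, 'r': 869, 'b': 0}
{'px': array([213., 284.]), 'xy': array([ 429.4, -189.2]), 'ang': 0.6, 'size': (71, 45), 'z': 0.036, 'g': 0, 'r': 714, 'b': 0}
```

View pics/w1.png

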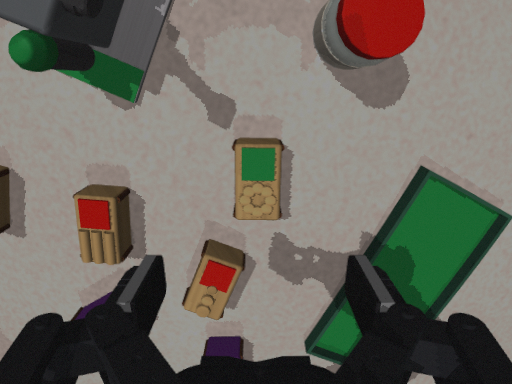

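The wrist view confirms the light-wood block with the green tag at (258,180). It measures (0.5476,-0.188), yaw 22.9, so I'll descend and grip.

Request:
{"api": "jog_arm", "payload": {
  "fingers": [0, 0, 0, 0, 0, 0, 1, 1, 1, 1, 1, 1],
  "travel": [
    [0, 0, -4],
    [0, 0, -4],
    [0, 0, -3.5],
    [0, 0, -2.5],
    [0, 0, -1.2],
    [0, 0, 0],
    [0, 0, 0],
    [0, 0, 0],
    [0, 0, 0],
    [0, 0, 0],
    [0, 0, 0],
    [0, 0, 0]
  ],
  "yaw": [0, 0, 0, 0, 0, 0, 0, 0, 0, 0, 0, 0]
}}

```text
t: 3.65
tool_pos: [0.5474, -0.1897, 0.0092]
ee_rot: [3.077, 0.621, 0.005]
ft_force: [-0.3, -1.3, 6.4]
opening: 0.455
grip_force: 62.9
```

```bash
python3 -c "
from h import *
st()"
```

```text
t 3.6 tcp [ 54.74 -18.97   0.92] yaw 22.8 q [-0.41  0.52  1.86 -0.    0.76  0.76] open 0.45 grip 62.9 F [-0.3 -1.3  6.4]
```

Request:
{"api": "jog_arm", "payload": {
  "fingers": [1, 1, 1, 1, 1, 1, 1, 1, 1, 1, 1],
  "travel": [
    [0, 0, 3],
    [0, 0, 4.5],
    [0, 0, 4.5],
    [0.25, -2.5, 0],
    [0.25, -2.5, 0],
    [0.25, -2.5, 0],
    [0.25, -2.5, 0],
    [0.25, -2.5, 0],
    [0.25, -2.5, 0],
    [0.25, -2.5, 0],
    [0.25, -2.3, 0]
  ],
  "yaw": [0, 0, 0, 8.1, 8.1, 8.1, 8.1, 8.1, 8.1, 8.1, 8.0]
}}

```text
t: 4.75
tool_pos: [0.5652, -0.3877, 0.1268]
ee_rot: [-2.262, -2.179, 0.0]
ft_force: [-0.5, -0.2, -0.4]
opening: 0.454
grip_force: 62.3
```

```bash
python3 -c "
from h import *
st()
im=manip.get_image('wrist');save(im,'w2.png')"
```

```text
t 4.8 tcp [ 56.52 -38.77  12.68] yaw 87.8 q [-0.66  0.53  1.55 -0.    1.07 -0.63] open 0.45 grip 62.3 F [-0.5 -0.2 -0.4]
```

View pics/w2.png

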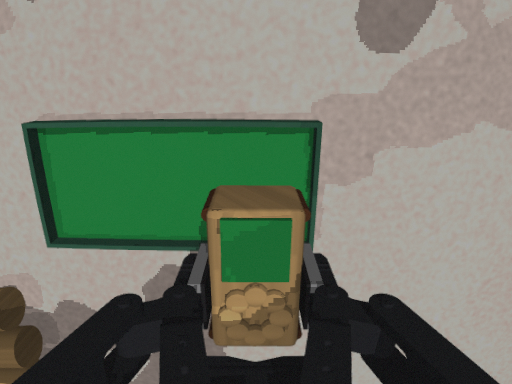

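The block is held straight, tag up, over the tray's far end (tray rim corners at about (322,122) and (23,123)). I'll check the rim position before lowering.

```bash
python3 -c "
from h import *
im=manip.get_image('wrist')
print(px2w(im,[[320,124],[25,125],[47,247],[172,247]],.018).round(4))
im=manip.get_image('top');W=cloud(im);s=(W[...,2]>.013)&(W[...,2]<.03)
for y in(-.385,.36):
  q=s&(abs(W[...,1]-y)<.075)&(abs(W[...,0]-.49)<.15);print(q.sum(),cv2.minAreaRect((W[q][:,:2]*1000).astype(np.float32)))"
```

```text
[[ 0.6165 -0.3396  0.018 ]
 [ 0.3791 -0.3294  0.018 ]
 [ 0.3707 -0.4404  0.018 ]
 [ 0.4888 -0.4426  0.018 ]]
269 ((495.4757080078125, -373.085693359375), (94.54791259765625, 245.00169372558594), 86.95032501220703)
514 ((488.77313232421875, 358.78082275390625), (245.0057373046875, 114.0486068725586), 2.0917165279388428)
```

Request:
{"api": "jog_arm", "payload": {
  "fingers": [1, 1, 1, 1, 1, 0.35, 0.35, 0.35, 0.35, 0.35, 0.35, 0],
  "travel": [
    [-0.3, 0, -4],
    [0, 0, -3.5],
    [0, 0, -2.5],
    [0, 0, -1.1],
    [0, 0, 0],
    [0, 0, 0],
    [0, 0, 0],
    [0, 0, 0],
    [0, 0, 3],
    [0, 0, 4.5],
    [0, 0, 4.5],
    [0, 0, 0]
  ],
  "yaw": [0, 0, 0, 0, 0, 0, 0, 0, 0, 0, 0, 0]
}}

```text
t: 6.1
tool_pos: [0.5679, -0.3909, 0.1462]
ee_rot: [2.257, 2.161, 0.004]
ft_force: [1.6, -0.5, 0.1]
opening: 0.8
grip_force: 0.0
```

```bash
python3 -c "
from h import *
st()
for n in ('wrist','top'):
  im=manip.get_image(n)
  for b in blocks(im): print(n,b)"
```

```text
t 6.1 tcp [ 56.79 -39.09  14.62] yaw 87.5 q [-0.67  0.5   1.55  0.    1.08 -0.62] open 0.8 grip 0.0 F [ 1.6 -0.5  0.1]
wrist {'px': array([247., 177.]), 'xy': array([ 561.5, -382.8]), 'ang': 87.1, 'size': (70, 45), 'z': 0.041, 'g': 1209, 'r': 0, 'b': 0}
top {'px': array([184., 171.]), 'xy': array([546., 181.]), 'ang': -22.4, 'size': (70, 44), 'z': 0.037, 'g': 93, 'r': 0, 'b': 0}
top {'px': array([396., 168.]), 'xy': array([ 563.4, -383.6]), 'ang': 87.3, 'size': (73, 44), 'z': 0.042, 'g': 104, 'r': 0, 'b': 0}
top {'px': array([277., 210.]), 'xy': array([446.2, -68. ]), 'ang': 18.6, 'size': (69, 42), 'z': 0.038, 'g': 0, 'r': 106, 'b': 0}
top {'px': array([323., 217.]), 'xy': array([ 429.9, -190.3]), 'ang': 1.2, 'size': (67, 45), 'z': 0.038, 'g': 0, 'r': 107, 'b': 0}
top {'px': array([228., 219.]), 'xy': array([419.2,  60.6]), 'ang': 8.6, 'size': (70, 43), 'z': 0.038, 'g': 0, 'r': 107, 'b': 0}
top {'px': array([177., 222.]), 'xy': array([409.6, 196.5]), 'ang': -19.2, 'size': (70, 45), 'z': 0.038, 'g': 99, 'r': 0, 'b': 0}
top {'px': array([287., 252.]), 'xy': array([333.1, -97.3]), 'ang': -36.1, 'size': (69, 43), 'z': 0.037, 'g': 0, 'r': 103, 'b': 270}
top {'px': array([343., 259.]), 'xy': array([ 316.9, -244.9]), 'ang': 26.0, 'size': (70, 44), 'z': 0.037, 'g': 0, 'r': 108, 'b': 293}
```

Request:
{"api": "jog_arm", "payload": {
  "fingers": [0, 0, 0, 0, 0, 0, 0, 0, 0, 0, 0, 0],
  "travel": [
    [-1.6, 4.6, 0],
    [-1.6, 4.6, 0],
    [-1.6, 4.6, 0],
    [-1.6, 4.6, 0],
    [-1.6, 4.6, 0],
    [0, 4.6, 0],
    [0, 4.6, 0],
    [0, 4.6, 0],
    [1.4, 4.6, 0],
    [1.4, 4.6, 0],
    [1.4, 4.6, 0],
    [1.4, 4.6, 0]
  ],
  "yaw": [5.8, 5.8, 5.8, 5.8, 5.8, 5.8, 5.8, 5.8, 5.8, 5.8, 5.8, 5.8]
}}

```text
t: 7.4
tool_pos: [0.5374, 0.1668, 0.1345]
ee_rot: [-0.616, -3.078, 0.002]
ft_force: [0.7, -0.0, 0.3]
opening: 1.0
grip_force: 0.0
```

```bash
python3 -c "
from h import *
st()
for n in ('wrist',):
  im=manip.get_image(n)
  for b in blocks(im): print(n,b)
st()"
```

```text
t 7.4 tcp [53.74 16.68 13.45] yaw 157.4 q [ 0.22  0.3   1.85 -0.    0.99 -0.95] open 1.0 grip 0.0 F [ 0.7 -0.   0.3]
wrist {'px': array([227.,  35.]), 'xy': array([421.1, 195.1]), 'ang': -22.7, 'size': (47, 45), 'z': 0.038, 'g': 1667, 'r': 0, 'b': 0}
wrist {'px': array([ 72., 107.]), 'xy': array([418.5,  63.1]), 'ang': 9.2, 'size': (70, 46), 'z': 0.037, 'g': 0, 'r': 1303, 'b': 0}
wrist {'px': array([277., 192.]), 'xy': array([544.7, 183.3]), 'ang': -22.8, 'size': (70, 44), 'z': 0.036, 'g': 1036, 'r': 0, 'b': 0}
t 7.5 tcp [54.02 17.37 13.54] yaw 157.7 q [ 0.23  0.31  1.85  0.01  0.98 -0.95] open 1.0 grip 0.0 F [2.7 3.4 0.9]
```

Request:
{"api": "jog_arm", "payload": {
  "fingers": [0, 0, 0, 0, 0, 0, 1, 1, 1, 1, 1, 1],
  "travel": [
    [0.5, 1.5, 0],
    [0, 0, -4],
    [0, 0, -4],
    [0, 0, -3],
    [0, 0, -1.7],
    [0, 0, 0],
    [0, 0, 0],
    [0, 0, 0],
    [0, 0, 0],
    [0, 0, 0],
    [0, 0, 0],
    [0, 0, 0]
  ],
  "yaw": [0, 0, 0, 0, 0, 0, 0, 0, 0, 0, 0, 0]
}}

```text
t: 8.65
tool_pos: [0.5455, 0.1805, 0.0112]
ee_rot: [0.622, 3.076, 0.002]
ft_force: [0.5, -0.0, 6.4]
opening: 0.456
grip_force: 63.0
```

```bash
python3 -c "
from h import *
st()"
```

```text
t 8.7 tcp [54.55 18.05  1.12] yaw 157.1 q [ 0.24  0.51  1.87 -0.    0.76 -0.93] open 0.46 grip 63.0 F [ 0.5 -0.   6.4]
```

Request:
{"api": "jog_arm", "payload": {
  "fingers": [1, 1, 1, 1, 1, 1, 1, 1, 1, 1, 1, 1],
  "travel": [
    [0, 0, 3],
    [0, 0, 4.5],
    [0, 0, 4.5],
    [-1.8, -4.6, 0],
    [-1.8, -4.6, 0],
    [-1.8, -4.6, 0],
    [-1.8, -4.6, 0],
    [0, -4.6, 0],
    [0, -4.6, 0],
    [0, -4.6, 0],
    [0, -4.6, 0],
    [0, -4.6, 0]
  ],
  "yaw": [0, 0, 0, -5.8, -5.8, -5.8, -5.8, -5.8, -5.8, -5.8, -5.8, -5.8]
}}

```text
t: 9.85
tool_pos: [0.4708, -0.2354, 0.1291]
ee_rot: [-1.919, -2.486, -0.0]
ft_force: [0.8, -0.7, -1.5]
opening: 0.453
grip_force: 62.1
```

Request:
{"api": "jog_arm", "payload": {
  "fingers": [1, 1, 1, 1, 1, 1],
  "travel": [
    [0.4, -3.8, 0],
    [0.4, -3.8, 0],
    [0.4, -3.8, 0],
    [0.5, -3.8, 0],
    [0, 0, 0],
    [0, 0, 0]
  ],
  "yaw": [-4.5, -4.5, -4.5, -4.2, 0, 0]
}}

```text
t: 10.45
tool_pos: [0.4879, -0.3861, 0.1286]
ee_rot: [-2.274, -2.164, -0.0]
ft_force: [-0.2, 0.6, -0.8]
opening: 0.453
grip_force: 62.1
```

```bash
python3 -c "
from h import *
st()"
```

```text
t 10.4 tcp [ 48.79 -38.61  12.86] yaw 87.2 q [-0.74  0.41  1.71  0.    1.02 -0.69] open 0.45 grip 62.1 F [-0.2  0.6 -0.8]
```

Request:
{"api": "jog_arm", "payload": {
  "fingers": [1, 1, 1, 1, 1, 0.35, 0.35, 0.35, 0.35, 0.35, 0.35, 0],
  "travel": [
    [0, 0, -4],
    [0, 0, -3.5],
    [0, 0, -2.5],
    [0, 0, -1.1],
    [0, 0, 0],
    [0, 0, 0],
    [0, 0, 0],
    [0, 0, 0],
    [0, 0, 3],
    [0, 0, 4.5],
    [0, 0, 4.5],
    [0, 0, 0]
  ],
  "yaw": [0, 0, 0, 0, 0, 0, 0, 0, 0, 0, 0, 0]
}}

```text
t: 11.65
tool_pos: [0.4935, -0.3902, 0.1474]
ee_rot: [2.262, 2.156, 0.002]
ft_force: [1.1, 0.0, 0.6]
opening: 0.798
grip_force: 0.0
```

```bash
python3 -c "
from h import *
st()
for n in ('wrist','top'):
  im=manip.get_image(n)
  for b in blocks(im): print(n,b)"
```

```text
t 11.7 tcp [ 49.35 -39.02  14.74] yaw 87.2 q [-0.74  0.39  1.7   0.    1.03 -0.69] open 0.8 grip 0.0 F [1.1 0.  0.6]
wrist {'px': array([26., 25.]), 'xy': array([ 317.8, -247.5]), 'ang': 25.2, 'size': (71, 40), 'z': 0.036, 'g': 0, 'r': 872, 'b': 2021}
wrist {'px': array([ 13., 146.]), 'xy': array([ 288. , -354.1]), 'ang': 71.8, 'size': (79, 37), 'z': 0.035, 'g': 0, 'r': 3, 'b': 1763}
wrist {'px': array([335., 173.]), 'xy': array([ 561. , -382.4]), 'ang': 86.9, 'size': (69, 45), 'z': 0.041, 'g': 1168, 'r': 0, 'b': 0}
wrist {'px': array([247., 179.]), 'xy': array([ 487.4, -384. ]), 'ang': 87.4, 'size': (70, 45), 'z': 0.04, 'g': 1031, 'r': 0, 'b': 0}
top {'px': array([396., 168.]), 'xy': array([ 563.4, -383.6]), 'ang': 86.7, 'size': (73, 45), 'z': 0.042, 'g': 104, 'r': 0, 'b': 0}
top {'px': array([396., 196.]), 'xy': array([ 487.3, -383.3]), 'ang': 86.6, 'size': (72, 43), 'z': 0.042, 'g': 112, 'r': 0, 'b': 0}
top {'px': array([277., 210.]), 'xy': array([446.2, -68.1]), 'ang': 18.6, 'size': (69, 42), 'z': 0.039, 'g': 0, 'r': 107, 'b': 0}
top {'px': array([322., 217.]), 'xy': array([ 429.7, -189.7]), 'ang': 0.3, 'size': (67, 44), 'z': 0.038, 'g': 0, 'r': 108, 'b': 0}
top {'px': array([228., 219.]), 'xy': array([419.3,  60.5]), 'ang': 8.1, 'size': (70, 44), 'z': 0.038, 'g': 0, 'r': 107, 'b': 0}
top {'px': array([177., 222.]), 'xy': array([409.7, 196.6]), 'ang': -18.9, 'size': (70, 44), 'z': 0.038, 'g': 98, 'r': 0, 'b': 0}
top {'px': array([287., 252.]), 'xy': array([332.9, -97.7]), 'ang': -36.1, 'size': (69, 44), 'z': 0.038, 'g': 0, 'r': 103, 'b': 266}
top {'px': array([343., 260.]), 'xy': array([ 316.7, -245.1]), 'ang': 25.5, 'size': (70, 45), 'z': 0.037, 'g': 0, 'r': 109, 'b': 295}
top {'px': array([379., 275.]), 'xy': array([ 276.7, -344. ]), 'ang': 39.7, 'size': (59, 43), 'z': 0.037, 'g': 0, 'r': 28, 'b': 283}
```

Request:
{"api": "jog_arm", "payload": {
  "fingers": [0, 0, 0, 0, 0, 0, 0, 0, 0, 0, 0, 0],
  "travel": [
    [-0.65, 4.8, 0],
    [-0.65, 4.8, 0],
    [-0.65, 4.8, 0],
    [-0.65, 4.8, 0],
    [-0.65, 4.8, 0],
    [-0.65, 4.8, 0],
    [-0.65, 4.8, 0],
    [-0.65, 4.8, 0],
    [-0.65, 4.8, 0],
    [-0.65, 4.8, 0],
    [-0.65, 4.8, 0],
    [-0.65, 4.8, 0]
  ],
  "yaw": [6.15, 6.15, 6.15, 6.15, 6.15, 6.15, 6.15, 6.15, 6.15, 6.15, 6.15, 6.15]
}}

```text
t: 12.95
tool_pos: [0.4085, 0.1914, 0.1367]
ee_rot: [-0.51, -3.097, 0.003]
ft_force: [1.3, 0.4, -0.3]
opening: 1.002
grip_force: 0.0
```

Request:
{"api": "jog_arm", "payload": {
  "fingers": [0, 0],
  "travel": [
    [0, 0, 0],
    [0, 0, 0]
  ],
  "yaw": [0, 0]
}}

```text
t: 13.15
tool_pos: [0.4089, 0.1906, 0.1368]
ee_rot: [-0.513, -3.096, 0.003]
ft_force: [-0.9, -0.2, -0.0]
opening: 1.001
grip_force: 0.0
```

```bash
python3 -c "
from h import *
st()
for n in ('wrist',):
  im=manip.get_image(n)
  for b in blocks(im): print(n,b)"
```

```text
t 13.2 tcp [40.89 19.06 13.68] yaw 161.2 q [ 0.34  0.1   2.1  -0.    0.94 -0.9 ] open 1.0 grip 0.0 F [-0.9 -0.2 -0. ]
wrist {'px': array([264., 188.]), 'xy': array([408.3, 198.5]), 'ang': -18.7, 'size': (70, 44), 'z': 0.038, 'g': 1073, 'r': 1, 'b': 0}
wrist {'px': array([117., 238.]), 'xy': array([412.1,  63.6]), 'ang': 12.7, 'size': (61, 46), 'z': 0.036, 'g': 0, 'r': 495, 'b': 0}
wrist {'px': array([ 23., 298.]), 'xy': array([445. , -65.1]), 'ang': 18.6, 'size': (70, 43), 'z': 0.036, 'g': 0, 'r': 258, 'b': 0}
```

Request:
{"api": "jog_arm", "payload": {
  "fingers": [0, 0, 0, 0, 0, 0, 1, 1, 1, 1, 1, 1],
  "travel": [
    [0, 0.7, 0],
    [0, 0, -4],
    [0, 0, -4],
    [0, 0, -3],
    [0, 0, -1.7],
    [0, 0, 0],
    [0, 0, 0],
    [0, 0, 0],
    [0, 0, 0],
    [0, 0, 0],
    [0, 0, 0],
    [0, 0, 0]
  ],
  "yaw": [0, 0, 0, 0, 0, 0, 0, 0, 0, 0, 0, 0]
}}

```text
t: 14.4
tool_pos: [0.4124, 0.1976, 0.0128]
ee_rot: [0.517, 3.096, 0.002]
ft_force: [-0.6, -0.9, 5.9]
opening: 0.454
grip_force: 62.7
```

Request:
{"api": "jog_arm", "payload": {
  "fingers": [1, 1, 1, 1, 1, 1, 1, 1, 1, 1, 1, 1],
  "travel": [
    [0, 0, 3],
    [0, 0, 4.5],
    [0, 0, 4.5],
    [0, -4.8, 0],
    [0, -4.8, 0],
    [0, -4.8, 0],
    [0, -4.8, 0],
    [0, -4.8, 0],
    [0, -4.8, 0],
    [0, -4.8, 0],
    [0, -4.8, 0],
    [0, -4.8, 0]
  ],
  "yaw": [0, 0, 0, -6.1, -6.1, -6.1, -6.1, -6.1, -6.1, -6.1, -6.1, -6.1]
}}

```text
t: 15.6
tool_pos: [0.41, -0.2365, 0.1314]
ee_rot: [1.894, 2.506, 0.0]
ft_force: [0.3, 1.1, -1.6]
opening: 0.451
grip_force: 61.8
```

Request:
{"api": "jog_arm", "payload": {
  "fingers": [1, 1, 1, 1, 1, 1],
  "travel": [
    [0.2, -3.7, 0],
    [0.2, -3.7, 0],
    [0.2, -3.7, 0],
    [0.2, -3.6, 0],
    [0, 0, 0],
    [0, 0, 0]
  ],
  "yaw": [-4.7, -4.7, -4.7, -4.7, 0, 0]
}}

```text
t: 16.2
tool_pos: [0.4181, -0.382, 0.1309]
ee_rot: [-2.273, -2.167, -0.001]
ft_force: [0.1, 0.2, -0.6]
opening: 0.454
grip_force: 61.8
```

```bash
python3 -c "
from h import *
st()"
```

```text
t 16.2 tcp [ 41.81 -38.2   13.09] yaw 87.3 q [-0.82  0.31  1.85  0.    0.98 -0.77] open 0.45 grip 61.8 F [ 0.1  0.2 -0.6]
```

Request:
{"api": "jog_arm", "payload": {
  "fingers": [1, 1, 1, 1, 1, 0.44, 0.44, 0.44, 0.44, 0.44, 0.44, 0],
  "travel": [
    [0, -0.2, -4],
    [0, 0, -3.5],
    [0, 0, -2.5],
    [0, 0, -1.2],
    [0, 0, 0],
    [0, 0, 0],
    [0, 0, 0],
    [0, 0, 0],
    [0, 0, 3],
    [0, 0, 4.5],
    [0, 0, 4.5],
    [0, 0, 0]
  ],
  "yaw": [0, 0, 0, 0, 0, 0, 0, 0, 0, 0, 0, 0]
}}

```text
t: 17.4
tool_pos: [0.4231, -0.3885, 0.1475]
ee_rot: [2.261, 2.158, -0.0]
ft_force: [0.2, -1.0, 0.4]
opening: 0.711
grip_force: 0.0
```

```bash
python3 -c "
from h import *
st()
for n in ('wrist','top'):
  im=manip.get_image(n)
  for b in blocks(im): 
    if b['b']<50: print(n,b)"
```

```text
t 17.4 tcp [ 42.31 -38.85  14.75] yaw 87.3 q [-0.82  0.3   1.83  0.    1.   -0.77] open 0.71 grip 0.0 F [ 0.2 -1.   0.4]
wrist {'px': array([415., 172.]), 'xy': array([ 561. , -382.6]), 'ang': 86.8, 'size': (70, 46), 'z': 0.04, 'g': 1090, 'r': 4, 'b': 0}
wrist {'px': array([248., 175.]), 'xy': array([ 417.6, -379.6]), 'ang': 87.5, 'size': (70, 45), 'z': 0.042, 'g': 1076, 'r': 0, 'b': 0}
wrist {'px': array([330., 177.]), 'xy': array([ 486.9, -384. ]), 'ang': 87.1, 'size': (70, 46), 'z': 0.04, 'g': 1019, 'r': 0, 'b': 0}
top {'px': array([396., 168.]), 'xy': array([ 562.5, -383.3]), 'ang': 87.9, 'size': (73, 45), 'z': 0.042, 'g': 101, 'r': 0, 'b': 0}
top {'px': array([396., 196.]), 'xy': array([ 487.1, -384.1]), 'ang': 86.7, 'size': (72, 43), 'z': 0.041, 'g': 115, 'r': 0, 'b': 0}
top {'px': array([277., 210.]), 'xy': array([446.1, -67.9]), 'ang': 18.8, 'size': (69, 43), 'z': 0.039, 'g': 0, 'r': 103, 'b': 0}
top {'px': array([323., 217.]), 'xy': array([ 429.8, -190.4]), 'ang': 0.8, 'size': (67, 45), 'z': 0.038, 'g': 0, 'r': 107, 'b': 0}
top {'px': array([228., 219.]), 'xy': array([419.3,  60.5]), 'ang': 8.4, 'size': (69, 43), 'z': 0.038, 'g': 0, 'r': 106, 'b': 0}
top {'px': array([394., 222.]), 'xy': array([ 416.9, -380.1]), 'ang': 88.4, 'size': (73, 43), 'z': 0.043, 'g': 118, 'r': 0, 'b': 0}
```

All three green blocks lie in the tray. Next is the switch: approach above the roller's red side (+x) with the fingers shut.

Request:
{"api": "jog_arm", "payload": {
  "fingers": [1, 1, 1, 1, 1, 1, 1, 1, 1, 1, 1, 1],
  "travel": [
    [2.2, 2.9, 1.8],
    [2.2, 2.9, 1.8],
    [2.2, 2.9, 1.8],
    [2.2, 2.9, 1.8],
    [2.2, 2.9, 1.8],
    [2.2, 2.9, 1.8],
    [2.3, 2.9, 0],
    [2.3, 2.9, 0],
    [2.3, 2.9, 0],
    [2.3, 2.9, 0],
    [2.3, 2.9, 0],
    [2.2, 2.9, 0]
  ],
  "yaw": [-7.2, -7.2, -7.2, -7.2, -7.2, -7.2, -7.2, -7.2, -7.2, -7.2, -7.2, -7.2]
}}

```text
t: 18.7
tool_pos: [0.6872, -0.0345, 0.2444]
ee_rot: [-3.141, -0.017, 0.007]
ft_force: [0.6, 0.0, -0.0]
opening: 0.003
grip_force: 0.0
```

Request:
{"api": "jog_arm", "payload": {
  "fingers": [1, 1],
  "travel": [
    [0, 0, 0],
    [0, 0, 0]
  ],
  "yaw": [0, 0]
}}

```text
t: 18.9
tool_pos: [0.6866, -0.0351, 0.2446]
ee_rot: [3.141, 0.03, -0.007]
ft_force: [0.3, -0.4, 0.2]
opening: 0.001
grip_force: 0.0
```

```bash
python3 -c "
from h import *
st()
im=manip.get_image('wrist');save(im,'w3.png')
W=cloud(im);s=(W[...,2]>.15)&(W[...,2]<.21)&(np.hypot(W[...,0]-.631,W[...,1]+.037)<.04)
print(s.sum(),W[s].min(0) if s.any() else 0,W[s].max(0) if s.any() else 0)
im=manip.get_image('scene');save(im,'s3.png')"
```

```text
t 18.9 tcp [68.66 -3.51 24.46] yaw 1.1 q [-0.11  0.42  1.46 -0.    1.27  1.44] open 0.0 grip 0.0 F [ 0.3 -0.4  0.2]
0 0 0
```

View pics/w3.png

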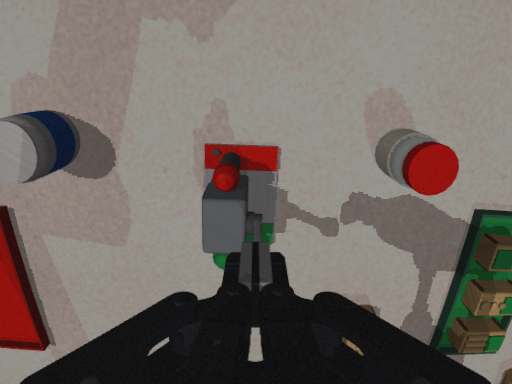

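The wrist view shows the switch from above: red lamp at (227,177), with the fingers on the roller's red side at (255,265). I'll descend, then push carefully.

Request:
{"api": "jog_arm", "payload": {
  "fingers": [1, 1, 1, 1, 1, 1, 1, 1, 1],
  "travel": [
    [0, -0.1, -3.5],
    [0, 0, -3.5],
    [0, 0, -2.5],
    [0, 0, 0],
    [-1.7, 0, 0],
    [-1.7, 0, 0],
    [-1.6, 0, 0],
    [0, 0, 0],
    [0, 0, 0]
  ],
  "yaw": [0, 0, 0, 0, 0, 0, 0, 0, 0]
}}

```text
t: 19.9
tool_pos: [0.6391, -0.0379, 0.1543]
ee_rot: [3.141, 0.024, 0.006]
ft_force: [0.2, -0.8, 0.6]
opening: -0.002
grip_force: 0.5
```

```bash
python3 -c "
from h import *
st();im=manip.get_image('wrist');print(np.round(im['T'],3)[:3,3]);im=manip.get_image('scene');save(im,'s3.png');cv2.imwrite('pics/s3c.png',cv2.resize(im['pixels'][130:330,150:370],None,fx=3,fy=3)[:,:,::-1])"
```

```text
t 19.9 tcp [63.91 -3.79 15.43] yaw 0.9 q [-0.13  0.41  1.66 -0.    1.07  1.43] open -0.0 grip 0.5 F [ 0.2 -0.8  0.6]
[ 0.72  -0.036  0.297]
```

View pics/s3c.png

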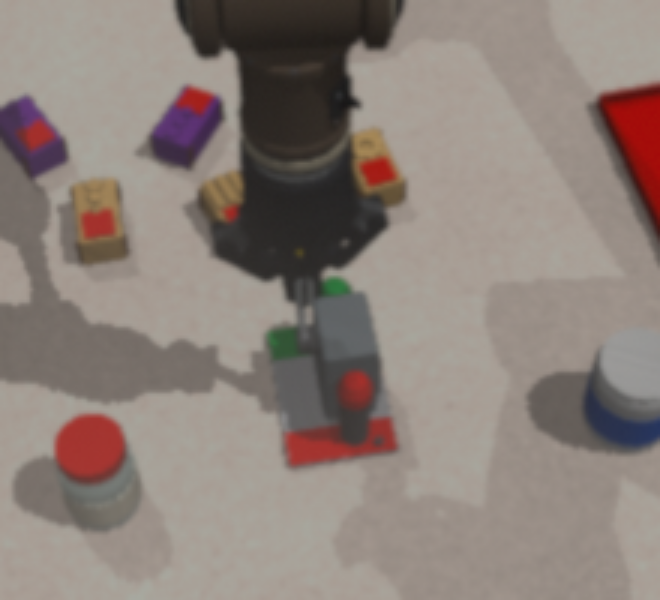

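Request:
{"api": "jog_arm", "payload": {
  "fingers": [1, 1, 1, 1],
  "travel": [
    [-1, 0, 0],
    [-1, 0, 0],
    [0, 0, 0],
    [0, 0, 0]
  ],
  "yaw": [0, 0, 0, 0]
}}

```text
t: 20.4
tool_pos: [0.618, -0.0369, 0.1527]
ee_rot: [3.141, 0.026, 0.002]
ft_force: [3.4, 0.0, 1.0]
opening: -0.003
grip_force: 1.5
```

```bash
python3 -c "
from h import *
st();im=manip.get_image('top');W=cloud(im);
hsv=cv2.cvtColor(im['pixels'],cv2.COLOR_RGB2HSV).astype(int)
for n in('top','scene'):
  im=manip.get_image(n);hsv=cv2.cvtColor(im['pixels'],cv2.COLOR_RGB2HSV).astype(int);W=cloud(im)
  s=(abs(hsv[...,0]-26)<6)&(hsv[...,1]>150)&(hsv[...,2]>50)&(np.hypot(W[...,0]-.6,W[...,1]+.037)<.08)&(W[...,2]>.1)
  print(n,s.sum(),np.argwhere(s).mean(0) if s.any() else 0,np.round(W[s],3)[:12])
st()"
```

```text
t 20.4 tcp [61.8  -3.69 15.27] yaw 0.9 q [-0.13  0.38  1.71  0.    1.05  1.42] open -0.0 grip 1.5 F [3.4 0.  1. ]
top 52 [148.84615385 268.5       ] [[ 0.596 -0.03   0.179]
 [ 0.595 -0.032  0.186]
 [ 0.58  -0.03   0.289]
 [ 0.579 -0.032  0.292]
 [ 0.579 -0.034  0.294]
 [ 0.579 -0.037  0.292]
 [ 0.594 -0.03   0.18 ]
 [ 0.593 -0.032  0.187]
 [ 0.592 -0.035  0.191]
 [ 0.593 -0.037  0.19 ]
 [ 0.592 -0.039  0.19 ]
 [ 0.592 -0.042  0.193]]
scene 0 0 []
t 20.6 tcp [61.83 -3.7  15.27] yaw 0.9 q [-0.13  0.38  1.71 -0.    1.05  1.42] open 0.0 grip 1.6 F [ 3.4 -0.4  0.4]
```

Request:
{"api": "jog_arm", "payload": {
  "fingers": [1, 1, 1, 1, 1, 1, 1, 1, 1],
  "travel": [
    [-1, 0, 0],
    [-1, 0, 0],
    [-0.6, 0, 0],
    [0, 0, 0],
    [0, 0, 0],
    [0, 0, 0],
    [0, 0, 0],
    [0, 0, 0],
    [0, 0, 0]
  ],
  "yaw": [0, 0, 0, 0, 0, 0, 0, 0, 0]
}}

```text
t: 21.45
tool_pos: [0.593, -0.0369, 0.1528]
ee_rot: [3.141, 0.025, 0.005]
ft_force: [5.4, -0.2, -0.3]
opening: -0.0
grip_force: 2.6
```

```bash
python3 -c "
from h import *
st();im=manip.get_image('top');save(im,'t4.png');hsv=cv2.cvtColor(im['pixels'],cv2.COLOR_RGB2HSV).astype(int);W=cloud(im)
s=(abs(hsv[...,0]-26)<6)&(hsv[...,1]>150)&(hsv[...,2]>50)&(np.hypot(W[...,0]-.6,W[...,1]+.037)<.1)&(W[...,2]>.1)&(W[...,2]<.2)
print(s.sum(),W[s].mean(0),W[s].min(0),W[s].max(0))"
```

```text
t 21.4 tcp [59.3  -3.69 15.28] yaw 0.9 q [-0.14  0.33  1.77  0.    1.03  1.42] open -0.0 grip 2.6 F [ 5.4 -0.2 -0.3]
36 [ 0.56140012 -0.03567726  0.17345344] [ 0.55483851 -0.04300451  0.16356015] [ 0.56807472 -0.02906515  0.1783793 ]
```

Request:
{"api": "jog_arm", "payload": {
  "fingers": [1, 1, 1, 1, 1, 1, 1, 1, 1, 1, 1, 1],
  "travel": [
    [-0.4, 0, 0],
    [0, 0, 0],
    [0, 0, 0],
    [0, 0, 0],
    [1.5, 0, 0],
    [1.5, 0, 0],
    [1.5, 0, 0],
    [1.5, 0, 0],
    [2, 0, 0],
    [2, 0, 0],
    [0, 0, 4],
    [0, 0, 4]
  ],
  "yaw": [0, 0, 0, 0, 0, 0, 0, 0, 0, 0, 0, 0]
}}

```text
t: 22.7
tool_pos: [0.6844, -0.0364, 0.2284]
ee_rot: [-3.14, -0.026, 0.019]
ft_force: [1.4, -0.2, 0.1]
opening: 0.002
grip_force: 0.0
```

```bash
python3 -c "
from h import *
st();im=manip.get_image('top');hsv=cv2.cvtColor(im['pixels'],cv2.COLOR_RGB2HSV).astype(int);W=cloud(im)
s=(abs(hsv[...,0]-26)<6)&(hsv[...,1]>150)&(hsv[...,2]>50)&(np.hypot(W[...,0]-.63,W[...,1]+.037)<.1)&(W[...,2]>.1)&(W[...,2]<.21)
print(s.sum(),W[s].mean(0) if s.any() else 0)
for b in blocks(im): print(b['xy'],b['ang'],b['size'],b['z'],b['g'],b['r'],b['b'])"
```

```text
t 22.7 tcp [68.44 -3.64 22.84] yaw 0.9 q [-0.12  0.43  1.47 -0.    1.25  1.44] open 0.0 grip 0.0 F [ 1.4 -0.2  0.1]
0 0
[ 563.2 -383.2] 86.8 (73, 44) 0.042 105 0 0
[ 487.3 -384.2] 86.3 (71, 43) 0.042 114 0 0
[ 429.7 -189.6] -0.1 (67, 45) 0.038 0 108 0
[ 416.9 -380.8] 88.3 (73, 43) 0.043 115 0 0
[ 316.7 -245. ] 24.7 (70, 43) 0.038 0 109 292
[ 271.3 -348.2] 38.9 (71, 44) 0.037 0 106 314
```

Request:
{"api": "jog_arm", "payload": {
  "fingers": [1, 1, 1, 1, 0, 0, 0, 0, 0, 0, 0],
  "travel": [
    [-3.66, -2.2, 1.5],
    [-3.66, -2.2, 1.5],
    [-3.66, -2.2, 0],
    [-3.66, -2.2, 0],
    [-3.66, -2.2, -1.5],
    [-3.66, -2.2, -2.4],
    [-3.66, -2.2, -2.4],
    [0, 0, -3.5],
    [0, 0, -2.2],
    [0, 0, 0],
    [0, 0, 0]
  ],
  "yaw": [0, 0, 0, 0, 0, 0, 0, 0, 0, 0, 0]
}}

```text
t: 23.85
tool_pos: [0.4306, -0.1903, 0.142]
ee_rot: [-3.14, -0.026, 0.004]
ft_force: [-0.3, 0.1, 0.8]
opening: 1.001
grip_force: 0.0
```

```bash
python3 -c "
from h import *
st()
for n in('wrist','top'):
  im=manip.get_image(n)
  for b in blocks(im): print(n,b['xy'],b['ang'],b['size'],b['z'],b['g'],b['r'],b['b'])
hsv=cv2.cvtColor(im['pixels'],cv2.COLOR_RGB2HSV).astype(int);W=cloud(im)
s=(abs(hsv[...,0]-26)<6)&(hsv[...,1]>150)&(hsv[...,2]>50)&(np.hypot(W[...,0]-.63,W[...,1]+.037)<.1)&(W[...,2]>.1)&(W[...,2]<.21)
print(s.sum(),W[s].mean(0) if s.any() else 0)"
```

```text
t 23.9 tcp [ 43.06 -19.03  14.2 ] yaw 0.9 q [-0.51  0.13  2.06  0.    0.96  1.05] open 1.0 grip 0.0 F [-0.3  0.1  0.8]
wrist [ 560.9 -370.8] -89.8 (49, 42) 0.04 1243 1 0
wrist [ 487.4 -381.2] 87.2 (66, 45) 0.04 162 0 0
wrist [446.  -67.8] 18.9 (70, 46) 0.038 0 1178 0
wrist [ 429.2 -189.4] 0.5 (70, 45) 0.036 0 1162 0
wrist [ 417.2 -378.6] 87.7 (70, 45) 0.041 859 2 0
wrist [333.7 -97.5] -34.9 (70, 44) 0.035 0 3 1088
wrist [ 316.6 -244.8] 25.7 (71, 45) 0.036 0 748 1990
top [ 562.7 -384.1] 87.6 (73, 44) 0.042 106 0 0
top [ 487.4 -384.6] 86.2 (73, 43) 0.041 113 0 0
top [446.3 -68.2] 18.5 (69, 42) 0.039 0 106 0
top [419.2  60.6] 8.5 (70, 43) 0.038 0 105 0
top [333.  -97.4] -36.3 (69, 45) 0.038 0 103 265
top [ 316.5 -244.6] 24.6 (69, 44) 0.038 0 110 242
top [ 265.3 -351.6] 41.1 (58, 44) 0.038 0 104 115
63 [ 0.62871147 -0.03738042  0.197624  ]
```

Request:
{"api": "jog_arm", "payload": {
  "fingers": [0, 0, 0, 0, 0, 1, 1, 1, 1, 1, 1],
  "travel": [
    [0, 0, -4],
    [0, 0, -4],
    [0, 0, -3.3],
    [0, 0, -2],
    [0, 0, 0],
    [0, 0, 0],
    [0, 0, 0],
    [0, 0, 0],
    [0, 0, 0],
    [0, 0, 0],
    [0, 0, 0]
  ],
  "yaw": [0, 0, 0, 0, 0, 0, 0, 0, 0, 0, 0]
}}

```text
t: 25.05
tool_pos: [0.4333, -0.1918, 0.0112]
ee_rot: [3.14, 0.025, 0.006]
ft_force: [0.5, 0.3, 6.1]
opening: 0.455
grip_force: 62.6
```

Request:
{"api": "jog_arm", "payload": {
  "fingers": [1, 1, 1, 1, 1, 1, 1, 1, 1, 1, 1, 1],
  "travel": [
    [0, 0, 3],
    [0, 0, 4.5],
    [0, 0, 4.5],
    [0, 4.8, 0],
    [0, 4.8, 0],
    [0, 4.8, 0],
    [0, 4.8, 0],
    [0, 4.8, 0],
    [0, 4.8, 0],
    [2, 4.5, 0],
    [2, 4.5, 0],
    [2, 4.5, 0]
  ],
  "yaw": [0, 0, 0, 8.3, 8.3, 8.3, 8.3, 8.3, 8.3, 8.3, 8.3, 8.3]
}}

```text
t: 26.25
tool_pos: [0.4917, 0.2342, 0.1298]
ee_rot: [2.475, 1.934, 0.001]
ft_force: [0.7, -1.0, -0.4]
opening: 0.455
grip_force: 61.7
```

Request:
{"api": "jog_arm", "payload": {
  "fingers": [1, 1, 1, 1, 1],
  "travel": [
    [2.3, 4.3, 0],
    [2.3, 4.3, 0],
    [2.3, 4.3, 0],
    [0, 0, 0],
    [0, 0, 0]
  ],
  "yaw": [5.3, 5.3, 5.3, 0, 0]
}}

```text
t: 26.75
tool_pos: [0.5601, 0.3617, 0.1287]
ee_rot: [-2.19, -2.252, 0.002]
ft_force: [-0.9, -0.8, -1.9]
opening: 0.458
grip_force: 61.6
```

```bash
python3 -c "
from h import *
st()"
```

```text
t 26.8 tcp [56.01 36.17 12.87] yaw 91.6 q [ 0.51  0.49  1.6  -0.    1.05  0.48] open 0.46 grip 61.6 F [-0.9 -0.8 -1.9]
```

Request:
{"api": "jog_arm", "payload": {
  "fingers": [1, 1, 1, 1, 1, 0.4, 0.4, 0.4, 0.4, 0.4, 0.4, 0],
  "travel": [
    [0, 0, -4],
    [0, 0, -3.5],
    [0, 0, -2.5],
    [0, 0, -1.1],
    [0, 0, 0],
    [0, 0, 0],
    [0, 0, 0],
    [0, 0, 0],
    [0, 0, 3],
    [0, 0, 4.5],
    [0, 0, 4.5],
    [0, 0, 0]
  ],
  "yaw": [0, 0, 0, 0, 0, 0, 0, 0, 0, 0, 0, 0]
}}

```text
t: 27.95
tool_pos: [0.5662, 0.3644, 0.1481]
ee_rot: [2.188, 2.247, 0.026]
ft_force: [0.9, 0.4, 1.1]
opening: 0.754
grip_force: 0.0
```

```bash
python3 -c "
from h import *
st()
for n in('wrist','top'):
  im=manip.get_image(n)
  for b in blocks(im): print(n,b['xy'],b['ang'],b['size'],b['z'],b['g'],b['r'],b['b'])"
```

```text
t 27.9 tcp [56.62 36.44 14.81] yaw 91.5 q [0.51 0.47 1.59 0.   1.07 0.48] open 0.75 grip 0.0 F [0.9 0.4 1.1]
wrist [559.  359.1] -88.5 (70, 45) 0.04 0 1178 0
top [562.1 357.7] -88.6 (70, 44) 0.042 0 114 0
top [ 563. -384.] 86.8 (73, 44) 0.042 104 0 0
top [ 487.2 -384. ] 86.7 (73, 43) 0.042 114 0 0
top [446.1 -68.2] 18.7 (69, 42) 0.039 0 107 0
top [419.2  60.6] 8.5 (70, 43) 0.038 0 105 0
top [ 416.9 -380.5] 88.5 (74, 43) 0.043 113 0 0
top [333.  -97.5] -36.4 (69, 44) 0.038 0 101 268
top [ 316.4 -245. ] 24.3 (71, 44) 0.037 0 109 294
top [ 270.9 -347.5] 38.5 (71, 45) 0.038 0 106 320
```

Request:
{"api": "jog_arm", "payload": {
  "fingers": [0, 0, 0, 0, 0, 0, 0, 0, 0, 0, 0, 0],
  "travel": [
    [-2.28, -4.3, 0],
    [-2.28, -4.3, 0],
    [-2.28, -4.3, 0],
    [-2.28, -4.3, 0],
    [-2.28, -4.3, 0],
    [0, -4.3, 0],
    [0, -4.3, 0],
    [0, -4.3, 0],
    [0, -4.3, 0],
    [0, -4.3, 0],
    [0, 0, 0],
    [0, 0, 0]
  ],
  "yaw": [-7.3, -7.3, -7.3, -7.3, -7.3, -7.3, -7.3, -7.3, -7.3, -7.3, 0, 0]
}}

```text
t: 29.25
tool_pos: [0.4452, -0.0693, 0.1371]
ee_rot: [-3.099, -0.502, 0.004]
ft_force: [0.5, 0.6, -0.3]
opening: 0.997
grip_force: 0.0
```

```bash
python3 -c "
from h import *
st()
for n in('wrist',):
  im=manip.get_image(n)
  for b in blocks(im): print(n,b['xy'],b['ang'],b['size'],b['z'],b['g'],b['r'],b['b'])"
```

```text
t 29.2 tcp [44.52 -6.93 13.71] yaw 18.4 q [-0.25  0.09  2.11  0.    0.94  1.  ] open 1.0 grip 0.0 F [ 0.5  0.6 -0.3]
wrist [418.9  62.3] 8.9 (70, 45) 0.037 0 1226 0
wrist [446.7 -67.1] 18.6 (69, 44) 0.038 0 1241 0
wrist [332.8 -96.7] -35.8 (70, 45) 0.036 0 706 2289
```

Request:
{"api": "jog_arm", "payload": {
  "fingers": [0, 0, 0, 0, 0, 1, 1, 1, 1, 1, 1],
  "travel": [
    [0.1, 0.1, -4],
    [0, 0, -4],
    [0, 0, -3],
    [0, 0, -1.7],
    [0, 0, 0],
    [0, 0, 0],
    [0, 0, 0],
    [0, 0, 0],
    [0, 0, 0],
    [0, 0, 0],
    [0, 0, 0]
  ],
  "yaw": [0, 0, 0, 0, 0, 0, 0, 0, 0, 0, 0]
}}

```text
t: 30.4
tool_pos: [0.4492, -0.0681, 0.0128]
ee_rot: [3.1, 0.505, 0.005]
ft_force: [-0.5, 2.3, 6.9]
opening: 0.455
grip_force: 62.6
```

Request:
{"api": "jog_arm", "payload": {
  "fingers": [1, 1, 1, 1, 1, 1, 1, 1, 1, 1, 1, 1],
  "travel": [
    [0, 0, 3],
    [0, 0, 4.5],
    [0, 0, 4.5],
    [0, 4.5, 0],
    [0, 4.5, 0],
    [0, 4.5, 0],
    [0, 4.5, 0],
    [0, 4.5, 0],
    [0.6, 4.5, 0],
    [1.2, 4.5, 0],
    [1.2, 4.5, 0],
    [1.2, 4.5, 0]
  ],
  "yaw": [0, 0, 0, 7.8, 7.8, 7.8, 7.8, 7.8, 7.8, 7.8, 7.8, 7.8]
}}

```text
t: 31.6
tool_pos: [0.4893, 0.3387, 0.1312]
ee_rot: [2.239, 2.203, -0.001]
ft_force: [0.7, -1.7, -0.4]
opening: 0.451
grip_force: 61.8
```

Request:
{"api": "jog_arm", "payload": {
  "fingers": [1, 1, 1, 1],
  "travel": [
    [0, 2.3, 0],
    [0, 0, 0],
    [0, 0, 0],
    [0, 0, 0]
  ],
  "yaw": [3, 0, 0, 0]
}}

```text
t: 32.0
tool_pos: [0.4888, 0.3586, 0.1307]
ee_rot: [-2.189, -2.253, 0.003]
ft_force: [0.8, -0.5, -1.4]
opening: 0.457
grip_force: 61.7
```

```bash
python3 -c "
from h import *
st()"
```

```text
t 32.0 tcp [48.88 35.86 13.07] yaw 91.7 q [ 0.56  0.38  1.75 -0.    1.01  0.53] open 0.46 grip 61.7 F [ 0.8 -0.5 -1.4]
```

Request:
{"api": "jog_arm", "payload": {
  "fingers": [1, 1, 1, 1, 1, 0.42, 0.42, 0.42, 0.42, 0.42, 0.42, 0],
  "travel": [
    [0, 0.2, -4],
    [0, 0, -3.5],
    [0, 0, -2.5],
    [0, 0, -1.1],
    [0, 0, 0],
    [0, 0, 0],
    [0, 0, 0],
    [0, 0, 0],
    [0, 0, 3],
    [0, 0, 4.5],
    [0, 0, 4.5],
    [0, 0, 0]
  ],
  "yaw": [0, 0, 0, 0, 0, 0, 0, 0, 0, 0, 0, 0]
}}

```text
t: 33.2
tool_pos: [0.495, 0.3658, 0.1495]
ee_rot: [2.185, 2.252, 0.026]
ft_force: [1.0, 0.6, 1.2]
opening: 0.734
grip_force: 0.0
```

```bash
python3 -c "
from h import *
st()
for n in('wrist','top'):
  im=manip.get_image(n)
  for b in blocks(im): 
    if b['b']<50:print(n,b['xy'],b['ang'],b['size'],b['z'],b['g'],b['r'],b['b'])"
```

```text
t 33.2 tcp [49.5  36.58 14.95] yaw 91.7 q [ 0.57  0.37  1.73 -0.    1.02  0.54] open 0.73 grip 0.0 F [1.  0.6 1.2]
wrist [488.2 361.2] -88.0 (70, 44) 0.042 0 1200 0
wrist [558.3 358.9] -88.2 (70, 46) 0.04 0 1108 0
top [561.9 357.2] -88.9 (70, 45) 0.041 0 115 0
top [ 563.2 -383. ] 87.2 (72, 44) 0.042 104 0 0
top [490.1 359.2] -89.1 (68, 45) 0.043 0 119 0
top [ 487.1 -385.4] 86.9 (74, 43) 0.042 112 0 0
top [419.3  60.5] 8.1 (70, 43) 0.038 0 106 0
top [ 417.  -380.5] 88.1 (73, 43) 0.043 115 0 0
```

Request:
{"api": "jog_arm", "payload": {
  "fingers": [0, 0, 0, 0, 0, 0, 0, 0, 0, 0, 0, 0],
  "travel": [
    [-0.7, -3, 0],
    [-0.7, -3, 0],
    [-0.7, -3, 0],
    [-0.7, -3, 0],
    [-0.7, -3, 0],
    [-0.7, -3, 0],
    [-0.7, -3, 0],
    [-0.7, -3, 0],
    [-0.7, -3, 0],
    [-0.7, -3, 0],
    [0, 0, 0],
    [0, 0, 0]
  ],
  "yaw": [-8.3, -8.3, -8.3, -8.3, -8.3, -8.3, -8.3, -8.3, -8.3, -8.3, 0, 0]
}}

```text
t: 34.5
tool_pos: [0.4183, 0.0618, 0.1392]
ee_rot: [-3.132, -0.238, 0.004]
ft_force: [-0.5, 0.3, -0.2]
opening: 0.998
grip_force: 0.0
```

```bash
python3 -c "
from h import *
st()
for n in('wrist',):
  im=manip.get_image(n)
  for b in blocks(im): print(n,b['xy'],b['ang'],b['size'],b['z'],b['g'],b['r'],b['b'])"
```

```text
t 34.5 tcp [41.83  6.18 13.92] yaw 8.7 q [0.04 0.04 2.16 0.   0.94 1.46] open 1.0 grip 0.0 F [-0.5  0.3 -0.2]
wrist [419.1  62.5] 9.2 (70, 45) 0.037 0 1237 0
```

Request:
{"api": "jog_arm", "payload": {
  "fingers": [0, 0, 0, 0, 0, 1, 1, 1, 1, 1, 1],
  "travel": [
    [0.1, 0, -4],
    [0, 0, -4],
    [0, 0, -3.2],
    [0, 0, -1.7],
    [0, 0, 0],
    [0, 0, 0],
    [0, 0, 0],
    [0, 0, 0],
    [0, 0, 0],
    [0, 0, 0],
    [0, 0, 0]
  ],
  "yaw": [0, 0, 0, 0, 0, 0, 0, 0, 0, 0, 0]
}}

```text
t: 35.65
tool_pos: [0.4223, 0.0623, 0.0128]
ee_rot: [-3.132, -0.239, -0.006]
ft_force: [-1.1, 1.1, 6.1]
opening: 0.456
grip_force: 62.3
```

Request:
{"api": "jog_arm", "payload": {
  "fingers": [1, 1, 1, 1, 1, 1, 1, 1, 1, 1, 1, 1],
  "travel": [
    [0, 0, 3],
    [0, 0, 4.5],
    [0, 0, 4.5],
    [0, 3, 0],
    [0, 3, 0],
    [0, 3, 0],
    [0, 3, 0],
    [0, 3, 0],
    [0, 3, 0],
    [0, 3, 0],
    [0, 3, 0],
    [0, 3, 0]
  ],
  "yaw": [0, 0, 0, 8.3, 8.3, 8.3, 8.3, 8.3, 8.3, 8.3, 8.3, 8.3]
}}

```text
t: 36.85
tool_pos: [0.4201, 0.3331, 0.1314]
ee_rot: [2.339, 2.097, -0.0]
ft_force: [1.4, 1.0, -1.5]
opening: 0.455
grip_force: 61.4
```

Request:
{"api": "jog_arm", "payload": {
  "fingers": [1, 1, 1, 1],
  "travel": [
    [-0.1, 2.7, 0],
    [0, 0, 0],
    [0, 0, 0],
    [0, 0, 0]
  ],
  "yaw": [8, 0, 0, 0]
}}

```text
t: 37.25
tool_pos: [0.419, 0.358, 0.131]
ee_rot: [2.195, 2.247, -0.002]
ft_force: [-0.2, 0.5, -1.8]
opening: 0.454
grip_force: 61.4
```

```bash
python3 -c "
from h import *
st()"
```

```text
t 37.2 tcp [41.9 35.8 13.1] yaw 91.4 q [ 0.63  0.29  1.89 -0.    0.97  0.6 ] open 0.45 grip 61.4 F [-0.2  0.5 -1.8]
```

Request:
{"api": "jog_arm", "payload": {
  "fingers": [1, 1, 1, 1, 1, 0.44, 0.44, 0.44, 0.44, 0.44, 0.44, 0.44],
  "travel": [
    [-0.4, 0.1, -4],
    [0, 0, -3.5],
    [0, 0, -2.5],
    [0, 0, -1.1],
    [0, 0, 0],
    [0, 0, 0],
    [0, 0, 0],
    [0, 0, 0],
    [0, 0, 3],
    [0, 0, 4.5],
    [0, 0, 4.5],
    [0, 0, 0]
  ],
  "yaw": [0, 0, 0, 0, 0, 0, 0, 0, 0, 0, 0, 0]
}}

```text
t: 38.45
tool_pos: [0.4206, 0.3641, 0.1487]
ee_rot: [2.191, 2.247, 0.026]
ft_force: [0.5, 0.9, 1.0]
opening: 0.56
grip_force: 0.0
```

```bash
python3 -c "
from h import *
st()
for n in('wrist','top'):
  im=manip.get_image(n)
  for b in blocks(im): 
    if b['b']<50:print(n,b['xy'],b['ang'],b['size'],b['z'],b['g'],b['r'],b['b'])"
```

```text
t 38.5 tcp [42.06 36.41 14.87] yaw 91.4 q [0.64 0.26 1.88 0.   0.99 0.61] open 0.56 grip 0.0 F [0.5 0.9 1. ]
wrist [228.7 478.1] -82.1 (65, 56) 0.046 0 0 0
wrist [414.6 359.2] -88.5 (70, 45) 0.041 0 1212 0
wrist [487.2 361.6] -87.7 (70, 45) 0.042 0 1141 0
wrist [558.1 359.2] -88.2 (69, 45) 0.04 0 1021 0
top [562.  357.2] -88.5 (71, 44) 0.042 0 114 0
top [ 563.8 -383.8] 88.4 (73, 44) 0.042 105 0 0
top [489.6 358.8] 89.5 (69, 45) 0.043 0 120 0
top [415.1 357.6] -89.2 (70, 42) 0.042 0 116 0
```

All three red blocks read well, but two green ones dropped out of the list, so I'll look.

```bash
python3 -c "
from h import *
im=manip.get_image('top');W=cloud(im)
cv2.imwrite('pics/g5.png',cv2.resize(im['pixels'][130:260,340:450],None,fx=4,fy=4)[:,:,::-1])
s=manip.tip_of(im,'pass1_center')
for d in s: print(round(d['confidence'],2),np.round(d['point']),px2w(im,d['point']).round(3)[0])
for b in blocks(im,zlo=.03,zhi=.06): print(b['xy'],b['ang'],b['size'],b['z'],b['g'])"
```

```text
[561.6 358.2] -88.5 (70, 44) 0.042 0
[ 563.4 -383.3] 88.1 (73, 43) 0.042 104
[490.  358.8] -89.5 (69, 45) 0.043 0
[415.2 357.2] -89.2 (69, 42) 0.042 0
[333.2 -97.3] -35.9 (69, 44) 0.038 0
[ 316.8 -245.1] 25.2 (69, 43) 0.038 0
[ 271.1 -348. ] 38.5 (72, 44) 0.038 0
[219.2 608.5] -84.8 (57, 38) 0.05 0
```

View pics/g5.png

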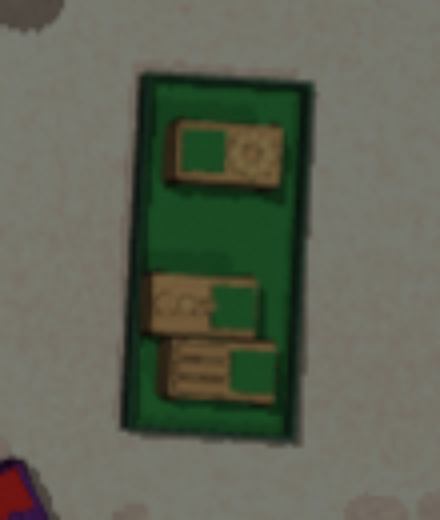

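The knock has moved the middle green block (crop (200,302)) against the third one. Both are still inside the tray. I'll check that they lie flat.

```bash
python3 -c "
from h import *
im=manip.get_image('top');W=cloud(im)
for (r0,r1,c0,c1) in((200,212,379,402),(217,228,383,407),(163,175,386,409)):
  P=W[r0:r1,c0:c1].reshape(-1,3);P=P[P[:,2]>.03];A=np.c_[P[:,:2],np.ones(len(P))]
  k=np.linalg.lstsq(A,P[:,2],rcond=None)[0];print(len(P),P.mean(0).round(3),np.round(k[:2],3))
  "
```

```text
276 [ 0.462 -0.365  0.043] [-0.081 -0.004]
264 [ 0.418 -0.376  0.048] [0.482 1.984]
276 [ 0.56  -0.383  0.043] [ 0.086 -0.012]
```

```bash
python3 -c "
from h import *
im=manip.get_image('top');W=cloud(im)
print((W[216:229:2,381:409:2,2]*1000).round().astype(int))
im=manip.get_image('scene');save(im,'s6.png');cv2.imwrite('pics/s6c.png',cv2.resize(im['pixels'][190:290,70:150],None,fx=6,fy=6)[:,:,::-1])
"
```

```text
[[32 42 45 41 49 39 46 38 43 42 43 42 43 41]
 [28 36 46 46 42 45 43 44 42 44 49 41 43 42]
 [35 42 38 39 45 44 42 39 43 44 47 43 43 42]
 [34 43 49 49 47 45 43 47 44 39 46 44 40 44]
 [37 42 39 36 38 38 40 48 39 46 44 40 43 44]
 [34 42 48 46 47 41 47 46 42 44 41 44 42 43]
 [34 44 42 42 44 45 46 45 41 44 39 40 41 45]]
```

View pics/s6c.png

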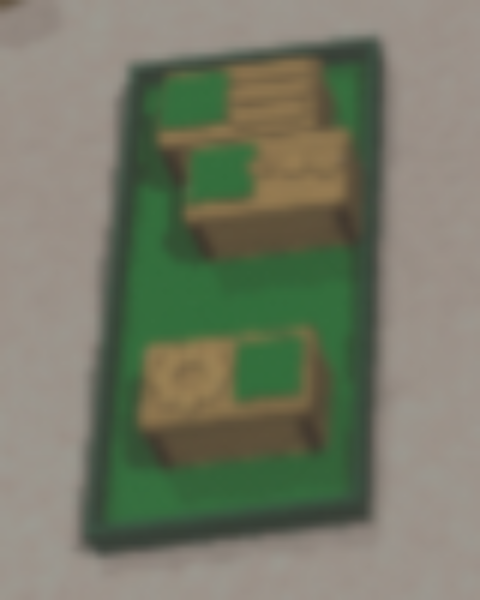

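All green blocks lie flat, tag up, in the tray. Now the red call, approaching from the green-lamp side (-x).

Request:
{"api": "jog_arm", "payload": {
  "fingers": [1, 1, 1, 1, 1, 1, 1, 1, 1, 1, 1, 1],
  "travel": [
    [1.3, -3.3, 2],
    [1.3, -3.3, 2],
    [1.3, -3.3, 2],
    [1.3, -3.3, 2],
    [1.3, -3.3, 2],
    [1.3, -3.3, 0],
    [1.3, -3.3, 0],
    [1.3, -3.3, 0],
    [1.3, -3.3, 0],
    [1.3, -3.3, 0],
    [1.3, -3.3, 0],
    [1.3, -3.3, 0]
  ],
  "yaw": [-7.6, -7.6, -7.6, -7.6, -7.6, -7.6, -7.6, -7.6, -7.6, -7.6, -7.6, -7.6]
}}

```text
t: 40.0
tool_pos: [0.5711, -0.0372, 0.2386]
ee_rot: [-3.141, 0.003, 0.004]
ft_force: [-0.2, 0.9, -0.2]
opening: 0.001
grip_force: 0.0
```

Request:
{"api": "jog_arm", "payload": {
  "fingers": [1, 1, 1],
  "travel": [
    [0, 0, 0],
    [0, 0, 0],
    [0, 0, 0]
  ],
  "yaw": [0, 0, 0]
}}

```text
t: 40.3
tool_pos: [0.5706, -0.0351, 0.2391]
ee_rot: [-3.141, -0.008, 0.004]
ft_force: [-0.4, 0.3, -1.5]
opening: 0.003
grip_force: 0.0
```

Request:
{"api": "jog_arm", "payload": {
  "fingers": [1, 1, 1, 1, 1, 1, 1, 1, 1, 1, 1, 1],
  "travel": [
    [0, -0.2, -3.2],
    [0, 0, -3.2],
    [0, 0, -2.3],
    [0, 0, 0],
    [1.5, 0, 0],
    [1.5, 0, 0],
    [1.5, 0, 0],
    [1.5, 0, 0],
    [1.2, 0, 0],
    [0.8, 0, 0],
    [0, 0, 0],
    [0, 0, 0]
  ],
  "yaw": [0, 0, 0, 0, 0, 0, 0, 0, 0, 0, 0, 0]
}}

```text
t: 41.5
tool_pos: [0.651, -0.037, 0.1537]
ee_rot: [-3.141, -0.007, 0.001]
ft_force: [-3.5, 1.1, 0.7]
opening: 0.002
grip_force: 1.6
```

```bash
python3 -c "
from h import *
st()"
```

```text
t 41.5 tcp [65.1  -3.7  15.37] yaw 0.3 q [-0.12  0.44  1.62  0.    1.08  1.44] open 0.0 grip 1.6 F [-3.5  1.1  0.7]
```

Request:
{"api": "jog_arm", "payload": {
  "fingers": [1, 1, 1, 1, 1, 1, 1, 1],
  "travel": [
    [1, 0, 0],
    [1, 0, 0],
    [0.6, 0, 0],
    [0, 0, 0],
    [0, 0, 0],
    [0, 0, 0],
    [0, 0, 0],
    [0, 0, 0]
  ],
  "yaw": [0, 0, 0, 0, 0, 0, 0, 0]
}}

```text
t: 42.3
tool_pos: [0.6742, -0.0376, 0.1518]
ee_rot: [-3.141, -0.007, 0.011]
ft_force: [-7.3, 0.2, -2.5]
opening: -0.004
grip_force: 3.3
```

```bash
python3 -c "
from h import *
st()"
```

```text
t 42.3 tcp [67.42 -3.76 15.18] yaw 0.2 q [-0.12  0.48  1.56 -0.    1.11  1.45] open -0.0 grip 3.3 F [-7.3  0.2 -2.5]
```

Request:
{"api": "jog_arm", "payload": {
  "fingers": [1, 1, 1, 1, 1, 1, 1, 1, 1, 1, 1, 1],
  "travel": [
    [0, 0, 0],
    [-1.5, 0, 0],
    [-1.5, 0, 0],
    [-1.5, 0, 0],
    [-1.5, 0, 0],
    [-2, 0, 0],
    [-3, 0, 0],
    [-4, 0, 1],
    [-3, 0, 3.5],
    [-3, 0, 3.5],
    [0, 0, 0],
    [0, 0, 0]
  ],
  "yaw": [0, 0, 0, 0, 0, 0, 0, 0, 0, 0, 0, 0]
}}

```text
t: 43.5
tool_pos: [0.4694, -0.0383, 0.2357]
ee_rot: [3.14, 0.006, 0.012]
ft_force: [0.6, -0.1, -0.2]
opening: 0.0
grip_force: 0.0
```

```bash
python3 -c "
from h import *
st();im=manip.get_image('top');save(im,'t7.png');hsv=cv2.cvtColor(im['pixels'],cv2.COLOR_RGB2HSV).astype(int);W=cloud(im)
s=(abs(hsv[...,0]-26)<6)&(hsv[...,1]>150)&(hsv[...,2]>50)&(np.hypot(W[...,0]-.63,W[...,1]+.037)<.1)&(W[...,2]>.1)&(W[...,2]<.21)
print(s.sum(),W[s].mean(0) if s.any() else 0)
for b in blocks(im): print(b['xy'],b['ang'],b['size'],b['z'],b['g'],b['r'],b['b'])"
```

```text
t 43.5 tcp [46.94 -3.83 23.57] yaw 0.2 q [-0.17 -0.    1.98  0.    1.15  1.39] open 0.0 grip 0.0 F [ 0.6 -0.1 -0.2]
63 [ 0.63062639 -0.03733123  0.19804436]
[562.  357.3] -88.4 (70, 44) 0.042 0 111 0
[ 563.3 -383.6] 87.5 (73, 44) 0.042 105 0 0
[490.5 358.7] -89.2 (67, 46) 0.042 0 117 0
[415.1 357.3] -89.2 (69, 42) 0.042 0 117 0
[333.3 -97.3] -35.7 (69, 43) 0.038 0 103 258
[ 316.9 -245.2] 25.3 (69, 43) 0.038 0 111 288
[ 271.4 -347.5] 39.7 (73, 44) 0.037 0 104 319
```

View pics/t7.png

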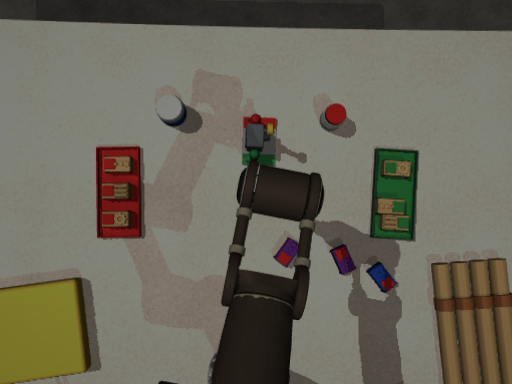

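The roller is upright at (270,128), all six blocks lie in their trays, and the can (170,110) and jar (334,117) are unmoved. The robot is clear of everything, so I'll hand in.

```bash
python3 -c "
from station import manip
print(manip.hand_in())"
```

```text
the job is handed in; nothing more can be done
None
```

I handed the job in at about 43 s: all six blocks lie flat, tag up, in their own trays, both calls were made with the arm back upright, and the can and jar are untouched; `hand_in()` gave no verdict, so I don't know whether it was judged a pass.

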